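# Load the reference standard into the photometer

## Task

Lift the photometer's tinted lid by its bar until it rests open on its stop, then take the red-capped reference standard out of the wooden rack and slide it down into the narrow slot of the photometer's black cell insert until it is fully home. Do not drop it, leave the lid up, and leave everything else on the bench where it stands.

Things in the scene. Friction and masses are not known exactly. Their poses are not given: they have to be found in the camera images.
- photometer: Bench photometer, a cream box 220 deep (x) x 352 wide (y) x 115 mm high, fixed. Origin: on the bench under the middle of its sample compartment; x points from its front to its rear, y to its left, z up. The housing spans x -85 to +135 and y -106 to +246 mm; left of the compartment are keys and a display 9 mm proud of the top.
- compartment (a point): Middle of the top opening of the sample compartment under the lid, level with its rim, 115 mm above the bench. The inside spans x -65 to +66 and y -95 to +100 mm from here (photometer's axes). Its two inserts fill it up to 30 mm below the rim.
- lid (a joint): Angle in rad of the tinted transparent lid (150 x 214 x 5 mm, 0.24 kg, hinged along its rear edge): 0 shut and flat, growing as it opens, 1.8 open on its stop, leaning 13 degrees back past upright. Short of upright (1.5 rad) it falls shut when let go; past upright (1.65 rad) it sinks slowly on to the stop by its own weight.
- lid_hinge (a point): Point on the lid's hinge axis, middle of the lid; 69.5 mm behind the photometer's origin at a height of 116 mm. The axis lies along the photometer's y.
- lid_bar (a point): Middle of the lid's round steel bar handle: 10 mm thick, along the photometer's y, free for 100 mm between its brackets. Its centre stands 39 mm out from the lid's front edge, 191 mm from the hinge axis, at a height of 119 mm when shut and about 302 mm when open. Shut, the housing's front is 36 mm behind it and the space below is clear for 60 mm.
- cell_insert: Black insert block, 126 x 90 x 55 mm, with the narrow slot for the standard; fixed in the left or right half of the compartment. Origin: middle of its underside.
- slot (a point): Middle of the mouth of the slot, level with the insert's top (85 mm above the bench). The slot is 54 mm long along this point's x (the photometer's x) and 14 mm wide along y, 45 mm deep, with 2.5 mm of lead-in chamfer round the mouth; z points up. The beam runs along its length.
- std_red: The red-capped reference standard: a solid dark glass block 52 (x) x 12 (y) x 48 mm high with a red cap 54 x 14 x 22 mm on top, 70 mm in all, about 0.09 kg. Origin: middle of its underside; x along its long side, z up. The lowest 4 mm are stepped in by 2 mm. It stands upright in the rack, foot 12 mm above the bench, and may go into the slot either way round.
- red_top (a point): Middle of the top of the red cap, 70 mm above the standard's foot. Home in the photometer, the foot is 45 mm below the slot's mouth and this point 25 mm above it.
- std_blue: A like standard with a blue cap, in another slot of the rack: leave it.
- std_yellow: A like standard with a yellow cap, in another slot of the rack: leave it.
- rack: Light wooden rack, 85 (x) x 172 (y) x 36 mm high, fixed, with three slots 55 x 15 mm, 24 mm deep, long side along its x, 52 mm apart along its y. Origin: middle of its underside.
- round_vial: Round glass vial with a white cap, 24 mm across, 60 mm high, standing in the round hole of the other, dark steel insert and rising 22 mm above it: leave it.
- lab_bottle: Glass bottle with a red cap, 70 mm across, 145 mm high: leave it. Origin: middle of its underside, as for those below.
- beaker: Glass beaker, 60 mm across, 80 mm high: leave it.
- dropper_bottle: Small amber bottle with a black cap, 32 mm across, 62 mm high: leave it.
- gauge: Pressure gauge lying face up, 63 mm across, 29 mm high, with a connector along its x reaching 59 mm from its middle: leave it.
- screwdriver: Screwdriver, 160 mm long, lying on the bench: leave it.
- white_jar: White jar with a red cap, 54 mm across, 70 mm high: leave it.

How it is judged:
On the way:
1. the lid is up on its stop (value of joint lid above 1.72 rad), for 0.3 s.
At the end, for the whole second after the job is handed in: Lid open on its stop (above 1.72 rad); red standard at rest in the cell insert's slot, foot within 3 mm of the floor, centred within 5 mm, upright within 0.07 rad, lined up within 0.1 rad; other standards and round vial within 15 mm of their places (value of joint lid above 1.72 rad and z of std_red in the frame of slot below -0.042 m and horizontal distance between std_red and slot below 0.005 m and angle between the z axis of std_red and the z axis of slot, either way round below 0.07 rad and angle between the x axis of std_red and the x axis of slot, either way round below 0.1 rad and linear speed of std_red below 0.01 m/s and distance of each of std_blue, std_yellow, round_vial from where it was at the start of the episode below 0.015 m); the robot touches nothing.
It fails at once if the red standard is dropped: falling out of the gripper faster than 0.4 m/s (more than about 8 mm) (linear speed of std_red above 0.4 m/s and contact force between the fingers and std_red below 0.05 N).
It fails at once if another standard or the round vial is moved by more than 30 mm (distance of any of std_blue, std_yellow, round_vial from where it was at the start of the episode above 0.03 m).
It fails at once if something else on the bench is moved by more than 30 mm (distance of any of lab_bottle, beaker, dropper_bottle, gauge, screwdriver, white_jar from where it was at the start of the episode above 0.03 m).
It fails at once if something standing on the bench is tipped over (angle between any of lab_bottle, beaker, dropper_bottle, white_jar's own z axis and vertical above 0.5 rad).
It also fails if it takes over 72 s, if anything falls off the work surface, if the arm or the gripper's body presses on something with over 40 N, if the wrist force passes 120 N, or if a joint passes its speed limit or range.

## Robot

A 7-joint arm with a two-finger parallel gripper is mounted at the origin on the work surface. World frame = base frame: x ahead of the robot, y to its left, z up, the work surface at z = 0. Lengths are in m, angles in rad, forces in N, time in s.
With the tool pointing down it reaches from about 0.425 to 0.925 m from the base axis. Payload 6.8 kg.
Tool frame: the origin (TCP) lies on the centre line of the jaws, within the pads' length; the fingertips stand 25 mm ahead of it and the grasp point (between the pads) lies 6 mm ahead of it; z points along the fingers, y is the line along which they close (so a half turn about z gives the same grasp; the last joint's range is limited). The gripper opens to 85 mm and grips with 20 to 120 N. Pads are 22 mm wide; open, the fingers measure 114 mm over their backs; the gripper's body (76 mm by 85 mm) begins 54 mm behind the grasp point. The pads swing forward as they close: fully open they stand 13 mm farther back than shut.
Start: joints at [1.1, 0.477, 0.022, 1.555, -0.011, 1.109, -0.083], TCP at [0.24, -0.631, 0.256] pointing down, gripper open.
Joint ranges: [-2.96, 2.96], [-0.34, 2.1], [-1.41, 1.46], [0.24, 2.44], [-1.37, 4.51], [0.17, 1.92], [-2.96, 2.96]. Speed limits (rad/s): [2.39, 2.39, 3.14, 3.14, 3.14, 3.14, 3.14].

## Interface

Orientations are given as a rotation vector (axis times angle).
In Python, from bench import status, imaging, workorder gives the robot as it stands.
- The arm moves only by the tool send_rows, never from a script. Its argument "steps" is a list of rows, each an object of numbers: "dx", "dy", "dz": the shift along the tool's x, y, z in cm; "yaw": the turn about the tool's z in degrees; "gripper": the opening, from 0 (shut) to 1 (fully open). A call has 1 to 5 rows; each row is the pose to reach, as a shift and turn from the pose commanded when the call began, along the tool's axes at that moment; what a row does not reach only later rows make up. A row lasts 1/8 s, in which the tool goes at most 62.5 mm and 10.7 degrees, less where a joint would pass 70% of its speed; a pose out of reach is approached as far as the arm can. A call with a gripper value outside its range is refused whole. The fingers move at their own pace and stop on an object; "force" is the grip in N (left out, the last holds). Time passes only in rows, so rows that repeat a pose let the fingers close. It gives the time, the measured TCP pose, the force, the opening and the grip force at its end, in the units of the state.
- status.get_obs(): the state, without advancing time (a new reading comes with each control period).
- imaging.grab_frame(name): name is "scene" or "side" or "wrist"; returns a dict with "color" (480x640x3 uint8, red, green, blue), "depth" (480x640 float32, m along the optical axis (not along the pixel's ray), 0 where there is no reading), "K" (3x3 intrinsics, pixels), "R" (3x3) and "t" (3): a world point X has camera coordinates R X + t. Camera axes: x right, y down, z forward; pixel columns grow to the right and rows downward; lengths in m; the calibration is good to about 2 mm. A picture is of the moment at which its call begins.
- workorder.hand_in(): hands the job in; it is judged then, once.
The state is a dict: "clock": time; "joints": joint angles; "qvel": joint speeds; "tau": joint torques, N m; "tcp_pos": TCP position; "orientation": TCP orientation; "contact_force": force on the tool from outside, world axes, zero at the start; "moment": the same for the moment, N m; "grip_width": finger opening in m; "gripper_force": force on a finger pad.
Only numpy, scipy, OpenCV 4.12 (cv2) and the standard library are available. Lean on these libraries where they do the work, as an engineer would, in place of code of your own. Each camera call takes 0.05 s, during which the arm holds its last target. There are 200 camera calls.

## Working session

There is one attempt and no reset: what is moved stays moved. The work goes in short steps, Python scripts to look and compute and a tool call to move; the robot and the scene stay as the last step left them, time stands still between calls to the robot, and variables do not carry over. Pictures are saved under pics/ and viewed, at most 10 in all, crops included, and the job is handed in when it is done.

Besides the shell and the picture viewer there is one more tool, called after "Call:" as name(argument=value, ...), one argument or row to a line, values as JSON. send_rows: Moves the arm, as the interface text tells. Its arguments: {"type":"object","properties":{"steps":{"type":"array"},"force":{"type":"number"}},"required":["steps"]}

```bash
mkdir -p pics; cat > h.py <<'E'
import numpy as np, cv2
from bench import status, imaging
def grab(n,save=None):
    f=imaging.grab_frame(n)
    if save: cv2.imwrite('pics/'+save,f['color'][:,:,::-1])
    return f
def cloud(f):
    K=f['K'];d=f['depth'];v,u=np.mgrid[:480,:640]
    c=np.stack([(u-K[0,2])/K[0,0]*d,(v-K[1,2])/K[1,1]*d,d],-1)
    return (c-f['t'])@f['R']
E
python3 - <<'E'
from h import *
for n in('scene','side'):
    f=grab(n,n+'1.png');np.savez('/tmp/'+n,**f); print(n,-f['R'].T@f['t'],f['R'][2])
print(status.get_obs())
E
```

```text
scene [1.02433481 0.40913375 1.0043246 ] [-0.44164168 -0.38525668 -0.81026534]
side [-0.01302473  0.62429507  0.92712658] [ 0.44668919 -0.54374358 -0.71050101]
{'clock': 0.1, 'joints': array([ 1.09989712,  0.47771164,  0.02238706,  1.55633082, -0.01149602,
        1.1093153 , -0.08309334]), 'qvel': array([-0.0008619 , -0.00107925,  0.00058196, -0.00260683, -0.00026381,
        0.0007576 ,  0.00074097]), 'tau': array([ 4.12908397e-03, -5.97758532e+01,  1.61388986e+00, -2.81951845e+01,
        1.29369978e-02,  5.06799814e-03,  8.27879376e-06]), 'tcp_pos': array([ 0.23934666, -0.63062051,  0.25543685]), 'orientation': array([-3.08849707e+00, -5.66462126e-01,  6.81751099e-04]), 'contact_force': array([-0.0769976 ,  0.47216297, -0.40048015]), 'moment': array([-0.00866997, -0.02676993, -0.04825445]), 'gripper_force': 0.0, 'grip_width': 0.08586134559738703}
```

View pics/scene1.png

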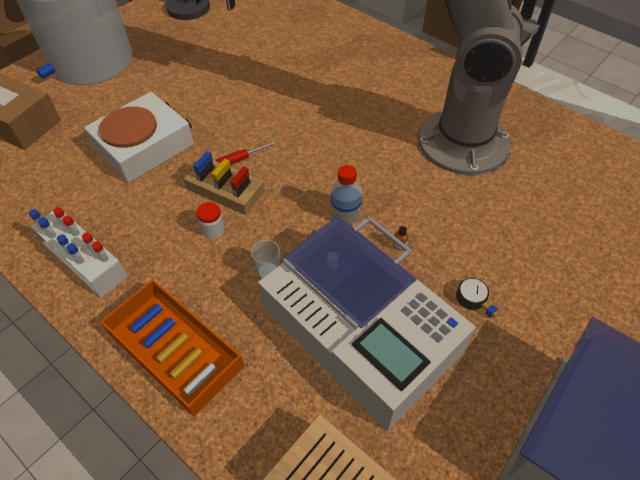

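View pics/side1.png

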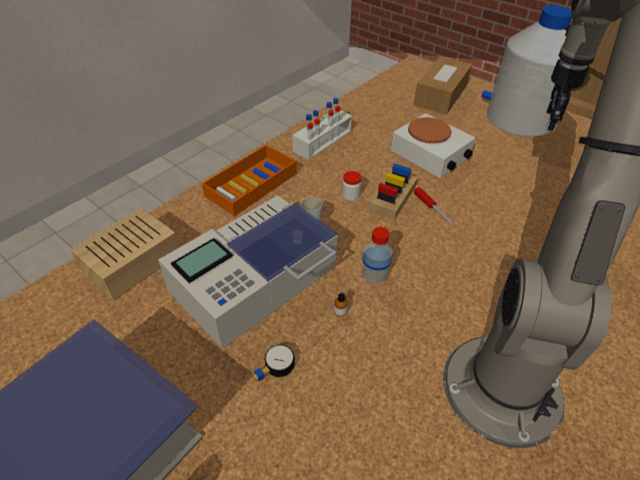

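The scene image shows the photometer in the middle, with its bar near (385,235) and keys at (430,315). The red standard is at (241,178), nearest the bottle, and the vial is under the lid at (333,260). In the side image the red cap is at (388,190) and the bar at (312,262).

```bash
cat > m.py <<'E'
from h import *
P={}
for n in('scene','side'):
    f=dict(np.load(f'/tmp/{n}.npz'));P[n]=(cloud(f),f['color'].astype(int))
    X,c=P[n]
    for nm,(a,b) in {'scene':dict(bar=(385,235),key=(430,315),red=(241,178),corner=(473,325),rack=(240,200)),'side':dict(bar=(312,262),key=(228,290),red=(388,190))}[n].items(): print(n,nm,X[b,a].round(3))
    m=(X[...,2]>.105)&(X[...,2]<.135)&(X[...,0]>.3)&(X[...,0]<.9)
    mm,lab,st,_=cv2.connectedComponentsWithStats(m.astype(np.uint8))
    k=1+st[1:,4].argmax();p=X[lab==k][:,:2].astype(np.float32)
    r=cv2.minAreaRect(p*1000);print('comp',st[k],r,cv2.boxPoints(r).round(0).tolist())
    # red cap
    R,G,B=c[...,0],c[...,1],c[...,2]
    y0,x0=(178,241) if n=='scene' else (190,388)
    w=np.zeros(m.shape,bool);w[y0-22:y0+22,x0-22:x0+22]=1
    for col,q in(('red',(R>110)&(G<60)&(B<60)),('yel',(R>120)&(G>90)&(B<70)),('blue',(B>100)&(R<60))):
        s=w.copy()
        if col!='red': s[y0-50:y0+22,x0-60:x0+40]=1
        s&=q&(X[...,2]>.074)&(X[...,2]<.09)
        if s.sum()>5:
            p=X[s];r=cv2.minAreaRect(p[:,:2].astype(np.float32)*1000);print(col,s.sum(),p.mean(0).round(4),r)
    s=(X[...,2]>.028)&(X[...,2]<.04); 
    s2=np.zeros_like(s);s2[y0-40:y0+45,x0-70:x0+35]=1;s&=s2
    p=X[s];r=cv2.minAreaRect(p[:,:2].astype(np.float32)*1000);print('rack',s.sum(),r)
E
python3 m.py
```

```text
scene bar [0.374 0.028 0.001]
scene key [0.541 0.243 0.116]
scene red [ 0.504 -0.294  0.072]
scene corner [0.508 0.313 0.116]
scene rack [ 0.534 -0.273  0.036]
comp [  282   215   194   197 17623] ((576.947509765625, 133.14666748046875), (355.5190734863281, 263.3770446777344), 83.99609375) [[427.0, -30.0], [689.0, -57.0], [727.0, 296.0], [465.0, 324.0]]
red 125 [ 0.5053 -0.297   0.0813] ((505.39324951171875, -298.8254699707031), (52.13189697265625, 16.911277770996094), 13.339484214782715)
yel 139 [ 0.5165 -0.347   0.0807] ((516.5011596679688, -348.7485046386719), (54.68375015258789, 17.480518341064453), 12.366644859313965)
blue 99 [ 0.5286 -0.398   0.0819] ((527.6943969726562, -399.38409423828125), (55.10135269165039, 16.0679988861084), 11.710439682006836)
rack 1319 ((504.21160888671875, -387.3800048828125), (292.6470642089844, 154.0887451171875), 78.45297241210938)
side bar [0.48  0.05  0.079]
side key [0.538 0.254 0.118]
side red [ 0.499 -0.292  0.074]
comp [  158   202   180   119 10117] ((577.106201171875, 133.16909790039062), (357.89959716796875, 263.0417175292969), 83.32823944091797) [[426.0, -29.0], [687.0, -60.0], [729.0, 296.0], [467.0, 326.0]]
red 87 [ 0.5026 -0.2956  0.0797] ((503.809814453125, -297.2569274902344), (51.96036911010742, 16.95391082763672), 13.981761932373047)
yel 92 [ 0.5143 -0.346   0.0801] ((508.6435546875, -334.7325744628906), (52.35279083251953, 54.12785720825195), 23.365737915039062)
blue 70 [ 0.5238 -0.3954  0.0799] ((524.6063232421875, -397.2980041503906), (50.65144348144531, 14.719179153442383), 11.209697723388672)
rack 717 ((537.63623046875, -320.5423583984375), (434.44659423828125, 172.9053497314453), 83.61516571044922)
```

```bash
cat > m2.py <<'E'
from m import P
import numpy as np, cv2
th=np.radians(-6.3);ex=np.array([np.cos(th),np.sin(th)]);ey=np.array([-ex[1],ex[0]]);O=np.array([.5648,.0641])
for n in P:
    X,c=P[n];q=X[...,:2]-O;x=q@ex;y=q@ey;z=X[...,2]
    s=(x<-.09)&(x>-.15)&(abs(y)<.09)&(z>.105)&(z<.135)
    b=s&(x<-.112);print(n,'bar',b.sum(),x[b].mean(),np.percentile(x[b],[2,50,98]),y[b].min(),y[b].max(),np.percentile(z[b],[10,50,95]))
    k=b&(abs(y)<.03);p=np.polyfit(y[k],x[k],1);print(' slope',p)
    # front/right/rear/left edges of the top: residuals in photometer frame
    t=(z>.108)&(z<.128)&(x>-.1)&(x<.16)&(y>-.13)&(y<.27)
    for lo in np.arange(-.09,.23,.08):
        u=t&(y>lo)&(y<lo+.04);print('  y',round(lo,2),'x',np.percentile(x[u],[.3,99.7]).round(4))
    for lo in(-.06,.0,.06):
        u=t&(x>lo)&(x<lo+.04);print('  x',lo,'y',np.percentile(y[u],[.3,99.7]).round(4))
    # tall things near
    w=(z>.03)&(X[...,0]>.3)&(X[...,0]<.8)&(abs(X[...,1])<.45)
    l,L,st,_=cv2.connectedComponentsWithStats(w.astype(np.uint8))
    for i in range(1,l):
        if st[i,4]>40:
            p=X[L==i];print('  obj',p.min(0).round(3),p.max(0).round(3))
E
python3 m2.py | sed -n '/bar \[/!p' | grep -v -E 'comp|^red|^yel|^blue|^rack|key'
```

```text
scene red [ 0.504 -0.294  0.072]
scene corner [0.508 0.313 0.116]
scene rack [ 0.534 -0.273  0.036]
side red [ 0.499 -0.292  0.074]
scene bar 289 -0.11863526326944634 [-0.1243631  -0.11822969 -0.11357673] -0.05969864136878155 0.059639769987123135 [0.11913738 0.12264509 0.12555746]
 slope [-0.00622031 -0.11880027]
  y -0.09 x [-0.0978  0.0768]
  y -0.01 x [-0.0809  0.087 ]
  y 0.07 x [-0.0819  0.1345]
  y 0.15 x [-0.0848  0.1351]
  x -0.06 y [-0.1051  0.2463]
  x 0.0 y [-0.1042  0.2466]
  x 0.06 y [-0.1019  0.2476]
  obj [ 0.455 -0.432  0.03 ] [ 0.575 -0.255  0.088]
  obj [ 0.354 -0.136  0.03 ] [0.726 0.318 0.149]
  obj [ 0.592 -0.309  0.03 ] [ 0.645 -0.254  0.076]
  obj [0.359 0.236 0.03 ] [0.415 0.281 0.035]
side bar 228 -0.12194519956361315 [-0.12620918 -0.12270835 -0.11367716] -0.05893076332700181 0.06117902423416036 [0.11883992 0.12239395 0.12533564]
 slope [-0.01345135 -0.12236187]
  y -0.09 x [-0.0972  0.0749]
  y -0.01 x [-0.0854  0.0675]
  y 0.07 x [-0.0861  0.132 ]
  y 0.15 x [-0.0869  0.1336]
  x -0.06 y [-0.1044  0.2469]
  x 0.0 y [-0.1042  0.2474]
  x 0.06 y [-0.1012  0.2477]
  obj [ 0.456 -0.446  0.03 ] [ 0.573 -0.253  0.086]
  obj [ 0.589 -0.307  0.03 ] [ 0.645 -0.252  0.075]
  obj [ 0.434 -0.135  0.03 ] [0.8   0.4   0.128]
  obj [ 0.348 -0.111  0.03 ] [ 0.417 -0.044  0.149]
  obj [0.358 0.057 0.03 ] [0.389 0.087 0.065]
```

```bash
cat >> h.py <<'E'
from scipy.spatial.transform import Rotation as Ro
def rel(x,y,z,yaw=None):
    o=status.get_obs();R=Ro.from_rotvec(o['orientation']).as_matrix()
    d=R.T@(np.array([x,y,z])-o['tcp_pos'])*100
    cy=np.degrees(np.arctan2(R[1,0],R[0,0]))
    print('d',d.round(2),'yaw',None if yaw is None else round((cy-yaw+180)%360-180,1),'now',o['tcp_pos'].round(4),round(cy,2),'t',round(o['clock'],2),'tilt',np.degrees(np.arccos(-R[2,2])).round(2),'q7',o['joints'][6].round(2))
E
python3 -c "
from h import *
rel(.48,-.3,.26,83.7);rel(.4445,.0774,.25,83.7)"
```

```text
d [ 34.23 -22.37  -0.42] yaw -62.9 now [ 0.2393 -0.6306  0.2554] 20.79 t 0.1 tilt 0.09 q7 -0.08
d [ 44.31 -58.91   0.63] yaw -62.9 now [ 0.2393 -0.6306  0.2554] 20.79 t 0.1 tilt 0.09 q7 -0.08
```

Call:
send_rows(
  steps=[
    {"dx":17,"dy":-11,"dz":0,"yaw":-20,"gripper":1},
    {"dx":34,"dy":-22,"dz":0,"yaw":-40,"gripper":1},
    {"dx":34,"dy":-22,"dz":0,"yaw":-62.9,"gripper":1},
    {"dx":34,"dy":-22,"dz":0,"yaw":-62.9,"gripper":0.28},
    {"dx":34,"dy":-22,"dz":0,"yaw":-62.9,"gripper":0.28},
  ],
)

```text
clock: 0.72
tcp_pos: [0.4253, -0.3774, 0.2562]
orientation: [-2.495, -1.909, 0.0]
contact_force: [0.3, -0.0, 0.5]
grip_width: 0.0514
gripper_force: 0.0
```

```bash
python3 -c "
from h import *
rel(.4445,.0774,.2,83.7)"
```

```text
d [ 44.4  -10.04   5.61] yaw -8.9 now [ 0.4253 -0.3774  0.2562] 74.85 t 0.72 tilt 0.01 q7 0.26
```

Call:
send_rows(
  steps=[
    {"dx":10,"dy":-6,"dz":0,"yaw":-8.9,"gripper":0.28},
    {"dx":20,"dy":-10,"dz":0,"yaw":-8.9,"gripper":0.28},
    {"dx":30,"dy":-10,"dz":1,"yaw":-8.9,"gripper":0.28},
    {"dx":44,"dy":-10,"dz":2,"yaw":-8.9,"gripper":0.28},
    {"dx":44,"dy":-10,"dz":4,"yaw":-8.9,"gripper":0.28},
  ],
)

```text
clock: 1.35
tcp_pos: [0.4217, -0.0709, 0.2397]
orientation: [2.345, 2.088, 0.001]
contact_force: [0.3, 0.3, 1.0]
grip_width: 0.0238
gripper_force: 0.0
```

```bash
python3 -c "
from h import *
rel(.4445,.0774,.2,83.7)"
```

```text
d [14.99  0.54  3.96] yaw -0.3 now [ 0.4217 -0.0709  0.2397] 83.37 t 1.35 tilt 0.09 q7 -0.17
```

Call:
send_rows(
  steps=[
    {"dx":7.5,"dy":0.5,"dz":0,"yaw":-0.3},
    {"dx":15,"dy":0.5,"dz":0,"yaw":-0.3},
    {"dx":15,"dy":0.5,"dz":2,"yaw":-0.3},
    {"dx":15,"dy":0.5,"dz":4,"yaw":-0.3},
    {"dx":15,"dy":0.5,"dz":4,"yaw":-0.3},
  ],
)

```text
validation failed for argument at $.st...
```

```bash
python3 -c "
from h import *
rel(.4445,.0774,.124,83.7)
grab('wrist','w1.png');grab('scene','s2.png')
a=cv2.imread('pics/w1.png');b=cv2.imread('pics/s2.png')[140:380,240:480]
cv2.imwrite('pics/c1.png',np.hstack([cv2.resize(a,(440,330)),cv2.resize(b,(330,330))]))"
```

```text
d [15.    0.53 11.56] yaw -0.3 now [ 0.4217 -0.0709  0.2397] 83.37 t 1.35 tilt 0.09 q7 -0.17
```

View pics/c1.png

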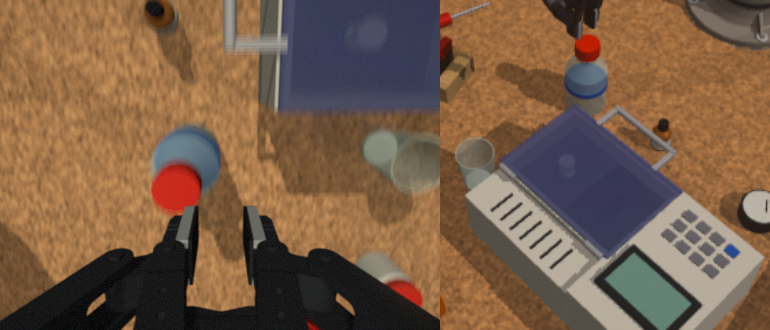

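The move was refused, probably because the gripper value was missing. The picture shows the gripper just right of the bottle (wrist 175,185), with the bar at wrist (230,30). Sending it again with gripper values.

Call:
send_rows(
  steps=[
    {"dx":7.5,"dy":0.5,"dz":0,"yaw":-0.3,"gripper":0.28},
    {"dx":15,"dy":0.5,"dz":0,"yaw":-0.3,"gripper":0.28},
    {"dx":15,"dy":0.5,"dz":2,"yaw":-0.3,"gripper":0.28},
    {"dx":15,"dy":0.5,"dz":4,"yaw":-0.3,"gripper":0.28},
    {"dx":15,"dy":0.5,"dz":4,"yaw":-0.3,"gripper":0.28},
  ],
)

```text
clock: 2.08
tcp_pos: [0.4427, 0.0753, 0.1981]
orientation: [-2.338, -2.095, 0.005]
contact_force: [0.4, 0.1, 0.6]
grip_width: 0.0236
gripper_force: 0.0
```

```bash
python3 -c "
from h import *
rel(.4445,.0774,.124,83.7)
grab('wrist','w2.png')"
```

```text
d [0.23 0.18 7.41] yaw 0.0 now [0.4427 0.0753 0.1981] 83.73 t 2.08 tilt 0.21 q7 -0.6
```

View pics/w2.png

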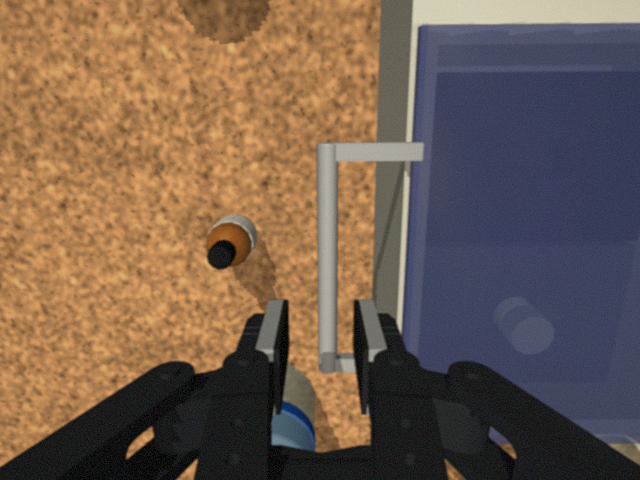

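Fingers at columns 280 and 365 straddle the bar at column 328, rows 145–370, and are parallel to it. The vial is at (525,325), in the right half. Descend and grip.

Call:
send_rows(
  steps=[
    {"dx":0.1,"dy":0.2,"dz":3,"yaw":0,"gripper":0.28},
    {"dx":0.1,"dy":0.2,"dz":5.5,"yaw":0,"gripper":0.28},
    {"dx":0.1,"dy":0.2,"dz":7.4,"yaw":0,"gripper":0.28},
    {"dx":0.1,"dy":0.2,"dz":7.4,"yaw":0,"gripper":0.28},
    {"dx":0.1,"dy":0.2,"dz":7.4,"yaw":0,"gripper":0.28},
  ],
)

```text
clock: 2.75
tcp_pos: [0.4468, 0.0764, 0.1265]
orientation: [2.34, 2.094, 0.002]
contact_force: [0.0, -0.4, 0.1]
grip_width: 0.0238
gripper_force: 0.0
```

Call:
send_rows(
  steps=[
    {"dx":0,"dy":0,"dz":0,"gripper":0},
    {"dx":0,"dy":0,"dz":0,"gripper":0},
    {"dx":0,"dy":0,"dz":0,"gripper":0},
    {"dx":0,"dy":0,"dz":0,"gripper":0},
  ],
  force=25,
)

```text
validation failed for argument at $.st...
```

Call:
send_rows(
  steps=[
    {"dx":0,"dy":-0.1,"dz":0.1,"yaw":0,"gripper":0},
    {"dx":0,"dy":-0.1,"dz":0.1,"yaw":0,"gripper":0},
    {"dx":0,"dy":-0.1,"dz":0.1,"yaw":0,"gripper":0},
    {"dx":0,"dy":-0.1,"dz":0.1,"yaw":0,"gripper":0},
  ],
  force=25,
)

```text
clock: 3.25
tcp_pos: [0.4458, 0.0767, 0.1258]
orientation: [2.339, 2.095, 0.002]
contact_force: [-2.7, -1.0, 8.3]
grip_width: 0.0092
gripper_force: 24.4
```

```bash
python3 -c "
from h import *
rel(.4445,.0774,.124,83.7)
for a in (.15,.3,.5,.7,.9,1.1,1.3,1.5,1.65,1.75,1.8):print(a,'dy',round(19.1*(1-np.cos(a)),2),'dz',-round(19.1*np.sin(a),2))"
```

```text
d [ 0.06 -0.14  0.18] yaw -0.0 now [0.4458 0.0767 0.1258] 83.69 t 3.25 tilt 0.13 q7 -0.72
0.15 dy 0.21 dz -2.85
0.3 dy 0.85 dz -5.64
0.5 dy 2.34 dz -9.16
0.7 dy 4.49 dz -12.3
0.9 dy 7.23 dz -14.96
1.1 dy 10.44 dz -17.02
1.3 dy 13.99 dz -18.4
1.5 dy 17.75 dz -19.05
1.65 dy 20.61 dz -19.04
1.75 dy 22.5 dz -18.79
1.8 dy 23.44 dz -18.6
```

Call:
send_rows(
  steps=[
    {"dx":0,"dy":0,"dz":-0.8,"yaw":0,"gripper":0},
    {"dx":0,"dy":0.1,"dz":-1.8,"yaw":0,"gripper":0},
    {"dx":0,"dy":0.2,"dz":-2.85,"yaw":0,"gripper":0},
    {"dx":0,"dy":0.5,"dz":-4.3,"yaw":0,"gripper":0},
    {"dx":0,"dy":0.85,"dz":-5.6,"yaw":0,"gripper":0},
  ],
)

```text
clock: 3.88
tcp_pos: [0.4551, 0.0758, 0.1819]
orientation: [2.339, 2.094, 0.005]
contact_force: [10.1, -1.4, -6.3]
grip_width: 0.0087
gripper_force: 25.0
```

```bash
cat > lid.py <<'E'
from h import *
import sys
ex=np.array([.9940,-.1097]);H=np.array([.5648,.0641])+.0695*ex
o=status.get_obs();p=o['tcp_pos'];g=np.array([(p[:2]-H)@ex,p[2]-.006-.116])
print('lid ang',np.arctan2(g[1],-g[0]),'r',np.hypot(*g),'F',o['contact_force'].round(1),'M',o['moment'].round(2))
for a in map(float,sys.argv[1:]):
    t=H-.191*np.cos(a)*ex;print(a,end=' ');rel(t[0],t[1],.122+.191*np.sin(a),83.7)
E
python3 lid.py .5 .7 .9 1.1
```

```text
lid ang 0.3216072465829203 r 0.18949480536335633 F [10.1 -1.4 -6.3] M [-0.26 -2.06  0.05]
0.5 d [ 0.05  1.23 -3.16] yaw -0.0 now [0.4551 0.0758 0.1819] 83.69 t 3.88 tilt 0.21 q7 -0.63
0.7 d [ 0.05  3.39 -6.3 ] yaw -0.0 now [0.4551 0.0758 0.1819] 83.69 t 3.88 tilt 0.21 q7 -0.63
0.9 d [ 0.06  6.14 -8.95] yaw -0.0 now [0.4551 0.0758 0.1819] 83.69 t 3.88 tilt 0.21 q7 -0.63
1.1 d [  0.06   9.35 -11.  ] yaw -0.0 now [0.4551 0.0758 0.1819] 83.69 t 3.88 tilt 0.21 q7 -0.63
```

Call:
send_rows(
  steps=[
    {"dx":0,"dy":0.7,"dz":-1.7,"yaw":0,"gripper":0},
    {"dx":0,"dy":1.4,"dz":-3.2,"yaw":0,"gripper":0},
    {"dx":0,"dy":2.4,"dz":-4.8,"yaw":0,"gripper":0},
    {"dx":0,"dy":3.5,"dz":-6.3,"yaw":0,"gripper":0},
    {"dx":0,"dy":4.8,"dz":-7.7,"yaw":0,"gripper":0},
  ],
)

```text
clock: 4.5
tcp_pos: [0.5003, 0.071, 0.258]
orientation: [-2.338, -2.096, 0.002]
contact_force: [2.9, 2.8, -5.0]
grip_width: 0.0087
gripper_force: 24.4
```

```bash
python3 lid.py .9 1.0 1.1 1.2 1.3
```

```text
lid ang 0.7917013762604479 r 0.19118624242826368 F [ 2.9  2.8 -5. ] M [ 0.44 -0.2   0.04]
0.9 d [ 0.02  1.56 -1.36] yaw 0.0 now [0.5003 0.071  0.258 ] 83.74 t 4.5 tilt 0.11 q7 -0.54
1.0 d [ 0.02  3.11 -2.47] yaw 0.0 now [0.5003 0.071  0.258 ] 83.74 t 4.5 tilt 0.11 q7 -0.54
1.1 d [ 0.02  4.76 -3.43] yaw 0.0 now [0.5003 0.071  0.258 ] 83.74 t 4.5 tilt 0.11 q7 -0.54
1.2 d [ 0.02  6.5  -4.21] yaw 0.0 now [0.5003 0.071  0.258 ] 83.74 t 4.5 tilt 0.11 q7 -0.54
1.3 d [ 0.02  8.31 -4.82] yaw 0.0 now [0.5003 0.071  0.258 ] 83.74 t 4.5 tilt 0.11 q7 -0.54
```

Call:
send_rows(
  steps=[
    {"dx":0,"dy":1.6,"dz":-1.4,"yaw":0,"gripper":0},
    {"dx":0,"dy":3.1,"dz":-2.5,"yaw":0,"gripper":0},
    {"dx":0,"dy":4.8,"dz":-3.4,"yaw":0,"gripper":0},
    {"dx":0,"dy":6.5,"dz":-4.2,"yaw":0,"gripper":0},
    {"dx":0,"dy":8.3,"dz":-4.8,"yaw":0,"gripper":0},
  ],
)

```text
clock: 5.12
tcp_pos: [0.5828, 0.0625, 0.307]
orientation: [-2.337, -2.096, 0.001]
contact_force: [-0.5, 3.1, 0.7]
grip_width: 0.0088
gripper_force: 25.3
```

```bash
python3 lid.py 1.4 1.5 1.6 1.7 1.76 1.8
```

```text
lid ang 1.2996458832395779 r 0.19200297862969654 F [-0.5  3.1  0.7] M [0.55 0.55 0.07]
1.4 d [-0.04  1.9  -0.33] yaw 0.1 now [0.5828 0.0625 0.307 ] 83.78 t 5.12 tilt 0.11 q7 -0.51
1.5 d [-0.05  3.79 -0.56] yaw 0.1 now [0.5828 0.0625 0.307 ] 83.78 t 5.12 tilt 0.11 q7 -0.51
1.6 d [-0.05  5.7  -0.6 ] yaw 0.1 now [0.5828 0.0625 0.307 ] 83.78 t 5.12 tilt 0.11 q7 -0.51
1.7 d [-0.05  7.6  -0.46] yaw 0.1 now [0.5828 0.0625 0.307 ] 83.78 t 5.12 tilt 0.11 q7 -0.51
1.76 d [-0.05  8.73 -0.28] yaw 0.1 now [0.5828 0.0625 0.307 ] 83.78 t 5.12 tilt 0.11 q7 -0.51
1.8 d [-0.05  9.48 -0.12] yaw 0.1 now [0.5828 0.0625 0.307 ] 83.78 t 5.12 tilt 0.11 q7 -0.51
```

Call:
send_rows(
  steps=[
    {"dx":0,"dy":1.9,"dz":-0.3,"yaw":0,"gripper":0},
    {"dx":0,"dy":3.8,"dz":-0.5,"yaw":0,"gripper":0},
    {"dx":0,"dy":5.7,"dz":-0.5,"yaw":0,"gripper":0},
    {"dx":0,"dy":7.6,"dz":-0.4,"yaw":0,"gripper":0},
    {"dx":0,"dy":8.7,"dz":-0.3,"yaw":0,"gripper":0},
  ],
)

```text
clock: 5.75
tcp_pos: [0.6701, 0.0535, 0.3092]
orientation: [-2.337, -2.096, -0.002]
contact_force: [-1.2, 4.2, 1.0]
grip_width: 0.0088
gripper_force: 26.5
```

```bash
python3 lid.py 1.78 1.8
```

```text
lid ang 1.7625965200691704 r 0.19073479184215544 F [-1.2  4.2  1. ] M [0.89 0.25 0.01]
1.78 d [-0.1   0.33  0.04] yaw 0.1 now [0.6701 0.0535 0.3092] 83.79 t 5.75 tilt 0.14 q7 -0.49
1.8 d [-0.1   0.7   0.12] yaw 0.1 now [0.6701 0.0535 0.3092] 83.79 t 5.75 tilt 0.14 q7 -0.49
```

Settle gently toward the stop, then release and rise straight up.

Call:
send_rows(
  steps=[
    {"dx":0,"dy":0.5,"dz":0,"yaw":0,"gripper":0},
    {"dx":0,"dy":0.5,"dz":0,"yaw":0,"gripper":0.3},
    {"dx":0,"dy":0.5,"dz":0,"yaw":0,"gripper":0.3},
    {"dx":0,"dy":0.5,"dz":-1.5,"yaw":0,"gripper":0.3},
    {"dx":0,"dy":0.5,"dz":-4.5,"yaw":0,"gripper":0.3},
  ],
)

```text
clock: 6.38
tcp_pos: [0.6744, 0.0505, 0.3537]
orientation: [-2.34, -2.095, 0.003]
contact_force: [0.7, 0.1, -0.2]
grip_width: 0.0255
gripper_force: 0.0
```

```bash
python3 -c "
from h import *
rel(.6,.03,.37,60)
np.savez('/tmp/scene2',**grab('scene','s3.png'));f=grab('side','d3.png');np.savez('/tmp/side2',**f)
a=cv2.imread('pics/s3.png')[150:450,230:490];b=cv2.imread('pics/d3.png')[120:420,140:440]
cv2.imwrite('pics/c3.png',np.hstack([cv2.resize(a,(390,450)),cv2.resize(b,(400,450))]))"
```

```text
d [-2.86 -7.18 -1.61] yaw 23.7 now [0.6744 0.0505 0.3537] 83.67 t 6.38 tilt 0.13 q7 -0.47
```

View pics/c3.png

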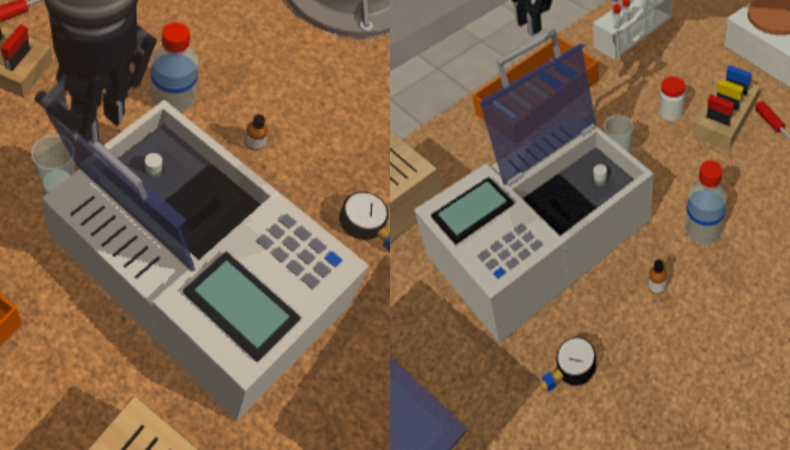

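The lid is up on its stop and the fingers are clear. The black insert is in the left half, with its slot at crop (205,205). The vial is untouched. Moving back over the compartment for an overhead look with the wrist camera.

Call:
send_rows(
  steps=[
    {"dx":0,"dy":0,"dz":-2.5,"yaw":0,"gripper":0.4},
    {"dx":-1,"dy":-5,"dz":-2.5,"yaw":0,"gripper":0.4},
    {"dx":-2,"dy":-11,"dz":-2,"yaw":0,"gripper":0.4},
    {"dx":-2,"dy":-11,"dz":0,"yaw":0,"gripper":0.4},
    {"dx":-2,"dy":-11,"dz":0,"yaw":0,"gripper":0.4},
  ],
)

```text
clock: 7.1
tcp_pos: [0.5625, 0.0428, 0.353]
orientation: [2.341, 2.095, -0.003]
contact_force: [-1.1, -0.8, 0.1]
grip_width: 0.0342
gripper_force: 0.0
```

```bash
cat > slot.py <<'E'
from h import *
ex=np.array([.9940,-.1097]);ey=np.array([.1097,.9940]);O=np.array([.5648,.0641])
fs={'wrist':grab('wrist','w4.png')}
for n in('scene','side'): fs[n]=dict(np.load(f'/tmp/{n}2.npz'))
for n,f in fs.items():
    X=cloud(f);q=X[...,:2]-O;x=q@ex;y=q@ey;z=X[...,2]
    if n=='wrist': C=-f['R'].T@f['t'];print('cam',C.round(3),f['R'][2].round(2))
    w=(abs(x)<.07)&(y>0)&(y<.1)
    print(n,'insert z',np.median(z[w&(z>.07)&(z<.1)]) if w.any() else None,w.sum())
    s=w&(z<.079)&(z>.01)&(abs(x)<.05)
    m,L,st,_=cv2.connectedComponentsWithStats(s.astype(np.uint8))
    if m<2: continue
    k=1+st[1:,4].argmax();v,u=np.nonzero(L==k)
    # intersect those rays with plane z=.085
    K=f['K'];r=np.stack([(u-K[0,2])/K[0,0],(v-K[1,2])/K[1,1],np.ones(len(u))],-1)@f['R'];C=-f['R'].T@f['t']
    p=C+r*((.085-C[2])/r[:,2])[:,None]
    a=cv2.minAreaRect((p[:,:2]*1000).astype(np.float32));l=np.stack([(p[:,:2]-O)@ex,(p[:,:2]-O)@ey],-1)
    print('slot',len(u),a,'local range',np.percentile(l,[1,99],axis=0).round(4).tolist(),z[L==k].min())
    iz=w&(abs(z-.085)<.006);print(' insert local x',np.percentile(x[iz],[1,99]).round(4),'y',np.percentile(y[iz],[1,99]).round(4))
E
python3 slot.py; python3 -c "
from h import *
rel(.505,-.298,.25,12.7)"
```

```text
cam [0.57  0.116 0.47 ] [-0.03 -0.29 -0.96]
wrist insert z 0.08491877434894134 20110
slot 985 ((562.883544921875, 113.27517700195312), (13.474973678588867, 52.736328125), 83.58232116699219) local range [[-0.0328, 0.0419], [0.0189, 0.0554]] 0.037390120186213176
 insert local x [-0.0688  0.0588] y [0.0007 0.0927]
scene insert z 0.08518064647137394 3038
slot 149 ((563.279296875, 112.88616943359375), (12.980732917785645, 52.81214141845703), 83.97662353515625) local range [[-0.0316, 0.0422], [0.0193, 0.0548]] 0.039756938779185944
 insert local x [-0.0688  0.0425] y [0.0025 0.0902]
side insert z 0.08483681275753892 2079
slot 84 ((560.1563110351562, 113.78732299804688), (13.176363945007324, 52.20964431762695), 84.1494369506836) local range [[-0.0356, 0.0425], [0.0147, 0.0555]] 0.05480343436113719
 insert local x [-0.0504  0.0604] y [0.0015 0.0856]
d [-34.54  -2.06  10.39] yaw 71.0 now [0.5636 0.0431 0.3538] 83.67 t 7.15 tilt 0.03 q7 -0.45
```

View pics/w4.png

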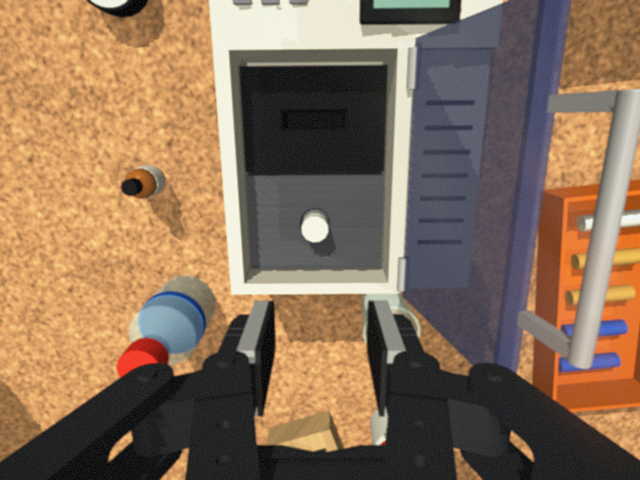

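The slot is at pixels (283–347, 108–130), at world (0.563, 0.113) with yaw −6.3°. Its size is right, and its floor at 0.04 is too. Now to the rack.

Call:
send_rows(
  steps=[
    {"dx":-6,"dy":-0.5,"dz":0,"yaw":10,"gripper":0.42},
    {"dx":-12,"dy":-1,"dz":2,"yaw":20,"gripper":0.42},
    {"dx":-18,"dy":-1.5,"dz":4,"yaw":30,"gripper":0.42},
    {"dx":-24,"dy":-2,"dz":6,"yaw":40,"gripper":0.42},
    {"dx":-30,"dy":-2,"dz":8,"yaw":50,"gripper":0.42},
  ],
)

```text
clock: 7.78
tcp_pos: [0.5119, -0.2514, 0.2751]
orientation: [3.008, 0.902, 0.003]
contact_force: [1.2, -0.6, 0.5]
grip_width: 0.0356
gripper_force: 0.0
```

```bash
python3 -c "
from h import *
rel(.505,-.298,.25,12.7)"
```

```text
d [-3.14  3.51  2.51] yaw 20.7 now [ 0.5119 -0.2514  0.2751] 33.38 t 7.78 tilt 0.12 q7 -0.74
```

Call:
send_rows(
  steps=[
    {"dx":-3,"dy":3.5,"dz":1,"yaw":10,"gripper":0.42},
    {"dx":-3.1,"dy":3.5,"dz":2.5,"yaw":20.7,"gripper":0.42},
    {"dx":-3.1,"dy":3.5,"dz":2.5,"yaw":20.7,"gripper":0.42},
    {"dx":-3.1,"dy":3.5,"dz":2.5,"yaw":20.7,"gripper":0.42},
  ],
)

```text
clock: 8.28
tcp_pos: [0.5061, -0.2948, 0.2505]
orientation: [3.12, 0.364, 0.002]
contact_force: [-0.5, 0.6, 1.0]
grip_width: 0.0357
gripper_force: 0.0
```

```bash
python3 - <<'E'
from h import *
f=grab('wrist','w5.png');X=cloud(f);c=f['color'].astype(int);R,G,B=c[...,0],c[...,1],c[...,2];z=X[...,2]
w=(abs(X[...,0]-.51)<.08)&(X[...,1]>-.45)&(X[...,1]<-.25)
for n,q in(('red',(R>1.8*G)&(R>1.8*B)&(R>80)),('yel',(R>90)&(G>.6*R)&(B<.5*R)),('blue',(B>1.5*R))):
    s=w&q&(abs(z-.082)<.003)
    p=X[s];print(n,s.sum(),np.median(z[s]) if s.any() else None,cv2.minAreaRect((p[:,:2]*1000).astype(np.float32)) if s.sum()>5 else '')
s=w&(abs(z-.036)<.002);p=(X[s][:,:2]*1000).astype(np.float32);print('rack',cv2.minAreaRect(p))
rel(.505,-.298,.085,12.7)
E
```

```text
red 1470 0.08187046406989319 ((505.0224609375, -297.6719970703125), (54.1228141784668, 13.964621543884277), 12.04977035522461)
yel 1500 0.08183930186827461 ((512.3404541015625, -330.1178283691406), (54.018733978271484, 52.12269592285156), 11.135150909423828)
blue 1426 0.08192187677626318 ((527.0219116210938, -398.8646240234375), (53.46222686767578, 14.349416732788086), 11.552140235900879)
rack ((515.7998657226562, -348.79290771484375), (85.50437927246094, 172.51417541503906), 12.103350639343262)
d [-0.2   0.28 16.56] yaw 0.6 now [ 0.506  -0.2948  0.2506] 13.27 t 8.32 tilt 0.09 q7 -1.0
```

View pics/w5.png

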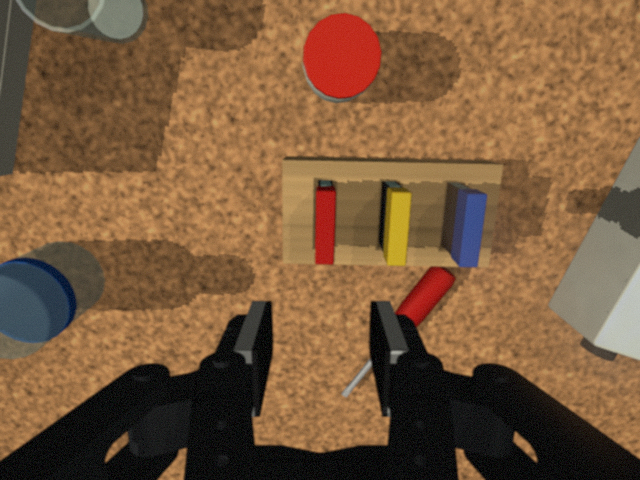

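The red cap is at pixels (315–335, 185–262), at world (0.505, −0.298) with yaw 12.05°. The neighbours are clear of the fingers. Descending.

Call:
send_rows(
  steps=[
    {"dx":-0.2,"dy":0.26,"dz":4,"yaw":1.2,"gripper":0.42},
    {"dx":-0.2,"dy":0.26,"dz":9,"yaw":1.2,"gripper":0.42},
    {"dx":-0.2,"dy":0.26,"dz":13,"yaw":1.2,"gripper":0.42},
    {"dx":-0.2,"dy":0.26,"dz":14,"yaw":1.2,"gripper":0.42},
    {"dx":-0.2,"dy":0.26,"dz":14,"yaw":1.2,"gripper":0.42},
  ],
)

```text
clock: 8.95
tcp_pos: [0.5042, -0.2983, 0.1104]
orientation: [3.125, 0.325, 0.001]
contact_force: [-0.3, 0.8, 1.0]
grip_width: 0.0358
gripper_force: 0.0
```

```bash
python3 -c "
from h import *
rel(.505,-.2977,.085,12.05)"
```

```text
d [ 0.09 -0.04  2.54] yaw -0.2 now [ 0.5042 -0.2983  0.1104] 11.89 t 8.95 tilt 0.04 q7 -1.07
```

Call:
send_rows(
  steps=[
    {"dx":0.1,"dy":0,"dz":1.5,"yaw":-0.2,"gripper":0.42},
    {"dx":0.1,"dy":0,"dz":2.5,"yaw":-0.2,"gripper":0.42},
    {"dx":0.1,"dy":0,"dz":2.5,"yaw":-0.2,"gripper":0.42},
    {"dx":0.1,"dy":0,"dz":2.5,"yaw":-0.2,"gripper":0.1},
    {"dx":0.1,"dy":0,"dz":2.5,"yaw":-0.2,"gripper":0},
  ],
  force=40,
)

```text
clock: 9.57
tcp_pos: [0.5047, -0.2984, 0.085]
orientation: [3.124, 0.328, 0.001]
contact_force: [-0.9, 0.8, 0.4]
grip_width: 0.0133
gripper_force: 40.2
```

Call:
send_rows(
  steps=[
    {"dx":0,"dy":0,"dz":0,"yaw":0,"gripper":0},
    {"dx":0,"dy":0,"dz":0,"yaw":0,"gripper":0},
    {"dx":0,"dy":0,"dz":0,"yaw":0,"gripper":0},
  ],
)

```text
clock: 9.95
tcp_pos: [0.5047, -0.2984, 0.085]
orientation: [3.124, 0.328, 0.001]
contact_force: [0.1, 0.1, 5.3]
grip_width: 0.0132
gripper_force: 40.5
```

```bash
python3 -c "
from h import *
rel(.505,-.2977,.25,12.05)"
```

```text
d [  0.05  -0.05 -16.5 ] yaw -0.1 now [ 0.5047 -0.2984  0.085 ] 12.0 t 9.95 tilt 0.05 q7 -1.08
```

Call:
send_rows(
  steps=[
    {"dx":0,"dy":0,"dz":-1,"yaw":0,"gripper":0},
    {"dx":0,"dy":0,"dz":-3,"yaw":0,"gripper":0},
    {"dx":0,"dy":0,"dz":-7,"yaw":0,"gripper":0},
    {"dx":0,"dy":0,"dz":-12,"yaw":0,"gripper":0},
    {"dx":0,"dy":0,"dz":-17,"yaw":0,"gripper":0},
  ],
)

```text
clock: 10.58
tcp_pos: [0.5038, -0.298, 0.2561]
orientation: [-3.124, -0.328, 0.001]
contact_force: [0.2, -0.3, -1.3]
grip_width: 0.0133
gripper_force: 39.9
```

```bash
python3 -c "
from h import *
print(status.get_obs()['grip_width'])
rel(.5633,.1139,.27,-6.3)"
```

```text
0.013320071878411052
d [ 14.39 -39.05  -1.37] yaw 18.3 now [ 0.5038 -0.298   0.2561] 12.0 t 10.57 tilt 0.05 q7 -1.02
```

Call:
send_rows(
  steps=[
    {"dx":1.5,"dy":-4.5,"dz":-0.5,"yaw":3,"gripper":0},
    {"dx":3.5,"dy":-10,"dz":-1,"yaw":6,"gripper":0},
    {"dx":5.5,"dy":-15.5,"dz":-1,"yaw":9,"gripper":0},
    {"dx":7.5,"dy":-21,"dz":-1,"yaw":12,"gripper":0},
    {"dx":9.5,"dy":-26.5,"dz":-1,"yaw":15,"gripper":0},
  ],
)

```text
clock: 11.2
tcp_pos: [0.5418, -0.0176, 0.2649]
orientation: [3.14, -0.085, -0.0]
contact_force: [1.4, -0.1, -0.3]
grip_width: 0.013
gripper_force: 39.9
```

```bash
python3 -c "
from h import *
rel(.5628,.1132,.25,-6.3)"
```

```text
d [  1.38 -13.17   1.48] yaw 3.2 now [ 0.5418 -0.0176  0.2649] -3.11 t 11.2 tilt 0.02 q7 -1.81
```

Call:
send_rows(
  steps=[
    {"dx":0.6,"dy":-5,"dz":0,"yaw":2,"gripper":0},
    {"dx":1.2,"dy":-10,"dz":0.5,"yaw":3.2,"gripper":0},
    {"dx":1.4,"dy":-13.1,"dz":1,"yaw":3.2,"gripper":0},
    {"dx":1.4,"dy":-13.1,"dz":1.5,"yaw":3.2,"gripper":0},
    {"dx":1.4,"dy":-13.1,"dz":1.5,"yaw":3.2,"gripper":0},
  ],
)

```text
clock: 11.82
tcp_pos: [0.5625, 0.1097, 0.249]
orientation: [3.136, -0.171, -0.002]
contact_force: [1.1, -0.2, -1.5]
grip_width: 0.0133
gripper_force: 39.8
```

```bash
cat > in.py <<'E'
from h import *
f=grab('side');X=cloud(f);c=f['color'].astype(int)
o=status.get_obs();p=o['tcp_pos']
for n in('side','scene','wrist'):
    f=grab(n);X=cloud(f);c=f['color'].astype(int)
    near=(np.linalg.norm(X[...,:2]-p[:2],axis=-1)<.06)&(X[...,2]>p[2]-.09)&(X[...,2]<p[2]+.02)
    s=near&(c[...,0]>1.8*c[...,1])&(c[...,0]>1.8*c[...,2])&(c[...,0]>70)
    if s.sum()>10: print(n,s.sum(),X[s].min(0).round(4),X[s].max(0).round(4),'rel',(X[s].mean(0)-p).round(4),cv2.minAreaRect((X[s][:,:2]*1000).astype(np.float32)))
rel(.5628,.1132,.16,-6.3)
E
python3 in.py
```

```text
side 120 [0.5342 0.1028 0.221 ] [0.5665 0.1202 0.2627] rel [-0.019   0.0037 -0.0098] ((550.1560668945312, 109.76968383789062), (15.604385375976562, 34.505733489990234), 79.74502563476562)
scene 175 [0.558  0.0995 0.2232] [0.5907 0.1148 0.2511] rel [ 0.0181 -0.0014 -0.0074] ((574.5143432617188, 107.86161804199219), (14.671555519104004, 32.237789154052734), 85.88473510742188)
wrist 7017 [0.5364 0.0997 0.2254] [0.5915 0.1189 0.2582] rel [ 0.0056 -0.0003 -0.0038] ((563.82666015625, 108.85408020019531), (15.06028938293457, 54.68067169189453), 83.64830780029297)
d [-0.08 -0.38  8.98] yaw -0.0 now [0.5632 0.1094 0.2498] -6.32 t 12.03 tilt 0.03 q7 -2.11
```

Call:
send_rows(
  steps=[
    {"dx":-0.1,"dy":-0.4,"dz":0,"yaw":0,"gripper":0},
    {"dx":-0.1,"dy":-0.4,"dz":3,"yaw":0,"gripper":0},
    {"dx":-0.1,"dy":-0.4,"dz":6,"yaw":0,"gripper":0},
    {"dx":-0.1,"dy":-0.4,"dz":8,"yaw":0,"gripper":0},
    {"dx":-0.1,"dy":-0.4,"dz":8,"yaw":0,"gripper":0},
  ],
)

```text
clock: 12.65
tcp_pos: [0.5615, 0.1146, 0.1683]
orientation: [3.136, -0.17, -0.005]
contact_force: [-0.2, 0.3, -0.7]
grip_width: 0.0134
gripper_force: 39.9
```

```bash
python3 in.py
```

```text
side 114 [0.5327 0.108  0.1388] [0.566  0.1241 0.1751] rel [-0.0194  0.0031 -0.0102] ((549.6041870117188, 116.38772583007812), (14.244275093078613, 33.984100341796875), 85.59600067138672)
scene 128 [0.5601 0.1062 0.1408] [0.5911 0.1209 0.1722] rel [ 0.0166 -0.0007 -0.0054] ((575.8643188476562, 113.71478271484375), (14.578819274902344, 30.63972282409668), 83.03056335449219)
wrist 6947 [0.5371 0.1046 0.0837] [0.5916 0.1281 0.1732] rel [ 0.0062 -0.0001 -0.0032] ((564.1824340820312, 115.6171875), (23.39663314819336, 54.28809356689453), 84.61328887939453)
d [-0.03  0.21  1.08] yaw 0.1 now [0.5633 0.1152 0.1708] -6.2 t 12.85 tilt 0.13 q7 -2.16
```

Call:
send_rows(
  steps=[
    {"dx":0,"dy":0.15,"dz":0,"yaw":0.1,"gripper":0},
    {"dx":0,"dy":0.15,"dz":0,"yaw":0.1,"gripper":0},
    {"dx":0,"dy":0.15,"dz":0.4,"yaw":0.1,"gripper":0},
    {"dx":0,"dy":0.15,"dz":0.8,"yaw":0.1,"gripper":0},
    {"dx":0,"dy":0.15,"dz":0.8,"yaw":0.1,"gripper":0},
  ],
)

```text
clock: 13.48
tcp_pos: [0.562, 0.1133, 0.161]
orientation: [3.137, -0.173, -0.002]
contact_force: [0.2, -0.3, -0.6]
grip_width: 0.0133
gripper_force: 39.9
```

```bash
python3 in.py | tail -2; python3 in.py | tail -1
```

```text
wrist 6997 [0.5355 0.1034 0.0838] [0.5906 0.1254 0.1636] rel [ 0.0053 -0.0003 -0.0041] ((563.0230102539062, 114.50830078125), (55.13778305053711, 21.95404815673828), 0.9754794239997864)
d [0.04 0.02 0.16] yaw 0.0 now [0.5624 0.1135 0.1616] -6.3 t 13.68 tilt 0.01 q7 -2.17
d [0.04 0.02 0.16] yaw -0.0 now [0.5624 0.1134 0.1616] -6.3 t 13.88 tilt 0.01 q7 -2.17
```

Call:
send_rows(
  steps=[
    {"dx":0,"dy":0,"dz":0.3,"yaw":0,"gripper":0},
    {"dx":0,"dy":0,"dz":0.6,"yaw":0,"gripper":0},
    {"dx":0,"dy":0,"dz":0.9,"yaw":0,"gripper":0},
    {"dx":0,"dy":0,"dz":1.2,"yaw":0,"gripper":0},
    {"dx":0,"dy":0,"dz":1.2,"yaw":0,"gripper":0},
  ],
)

```text
clock: 14.5
tcp_pos: [0.5621, 0.1133, 0.1492]
orientation: [3.137, -0.173, -0.001]
contact_force: [0.1, 0.5, -1.7]
grip_width: 0.0135
gripper_force: 39.9
```

Call:
send_rows(
  steps=[
    {"dx":0,"dy":0,"dz":0.6,"yaw":0,"gripper":0},
    {"dx":0,"dy":0,"dz":1.3,"yaw":0,"gripper":0},
    {"dx":0,"dy":0,"dz":2.0,"yaw":0,"gripper":0},
    {"dx":0,"dy":0,"dz":2.6,"yaw":0,"gripper":0},
    {"dx":0,"dy":0,"dz":2.9,"yaw":0,"gripper":0},
  ],
)

```text
clock: 15.12
tcp_pos: [0.5621, 0.1133, 0.12]
orientation: [3.137, -0.173, -0.001]
contact_force: [1.0, 0.3, -0.2]
grip_width: 0.0133
gripper_force: 39.9
```

Call:
send_rows(
  steps=[
    {"dx":0,"dy":0,"dz":0.1,"yaw":0,"gripper":0},
    {"dx":0,"dy":0,"dz":0.3,"yaw":0,"gripper":0},
    {"dx":0,"dy":0,"dz":0.5,"yaw":0,"gripper":0},
    {"dx":0,"dy":0,"dz":0.6,"yaw":0,"gripper":0},
    {"dx":0,"dy":0,"dz":0.6,"yaw":0,"gripper":0},
  ],
)

```text
clock: 15.75
tcp_pos: [0.5623, 0.1134, 0.1146]
orientation: [3.137, -0.173, -0.0]
contact_force: [0.3, 0.7, -1.4]
grip_width: 0.013
gripper_force: 39.9
```

Still free. Go a little further until it touches the floor.

Call:
send_rows(
  steps=[
    {"dx":0,"dy":0,"dz":0.05,"yaw":0,"gripper":0},
    {"dx":0,"dy":0,"dz":0.1,"yaw":0,"gripper":0},
    {"dx":0,"dy":0,"dz":0.15,"yaw":0,"gripper":0},
    {"dx":0,"dy":0,"dz":0.15,"yaw":0,"gripper":0},
  ],
)

```text
clock: 16.25
tcp_pos: [0.5624, 0.1134, 0.1131]
orientation: [-3.137, 0.173, -0.0]
contact_force: [-0.4, 0.5, -1.2]
grip_width: 0.0133
gripper_force: 40.0
```

Call:
send_rows(
  steps=[
    {"dx":0,"dy":0,"dz":0.05,"yaw":0,"gripper":0},
    {"dx":0,"dy":0,"dz":0.1,"yaw":0,"gripper":0},
    {"dx":0,"dy":0,"dz":0.1,"yaw":0,"gripper":0},
  ],
)

```text
clock: 16.62
tcp_pos: [0.5624, 0.1135, 0.113]
orientation: [3.137, -0.173, 0.001]
contact_force: [-2.4, 0.0, 8.2]
grip_width: 0.0133
gripper_force: 41.2
```

Contact with the floor at the expected height. Release gradually and retreat up and to the front, away from the lid.

Call:
send_rows(
  steps=[
    {"dx":0,"dy":0,"dz":0,"yaw":0,"gripper":0.25},
    {"dx":0,"dy":0,"dz":0,"yaw":0,"gripper":0.35},
    {"dx":0,"dy":0,"dz":0,"yaw":0,"gripper":0.35},
    {"dx":0,"dy":0,"dz":-2,"yaw":0,"gripper":0.35},
    {"dx":0,"dy":0,"dz":-5,"yaw":0,"gripper":0.35},
  ],
)

```text
clock: 17.25
tcp_pos: [0.5616, 0.1132, 0.1616]
orientation: [3.136, -0.172, -0.004]
contact_force: [-0.8, 0.6, -0.8]
grip_width: 0.0299
gripper_force: 0.0
```

Call:
send_rows(
  steps=[
    {"dx":0,"dy":0,"dz":-5,"yaw":0,"gripper":0.35},
    {"dx":0,"dy":0,"dz":-10,"yaw":0,"gripper":0.35},
    {"dx":-2,"dy":4,"dz":-14,"yaw":0,"gripper":0.35},
    {"dx":-4,"dy":8,"dz":-14,"yaw":0,"gripper":0.35},
    {"dx":-4,"dy":8,"dz":-14,"yaw":0,"gripper":0.35},
  ],
)

```text
clock: 17.88
tcp_pos: [0.5126, 0.0348, 0.3025]
orientation: [3.134, -0.181, 0.001]
contact_force: [1.0, 0.4, -0.0]
grip_width: 0.03
gripper_force: 0.0
```

```bash
python3 - <<'E'
from h import *
for n in('scene','side','wrist'):
    f=grab(n,n+'9.png');X=cloud(f);c=f['color'].astype(int);z=X[...,2]
    s=(np.linalg.norm(X[...,:2]-[.5628,.1132],axis=-1)<.04)&(abs(z-.11)<.006)&(c[...,0]>1.8*c[...,1])&(c[...,0]>70)
    t=s&(z>np.percentile(z[s],50)-.002) if s.any() else s
    if t.sum()>5:print(n,t.sum(),np.percentile(z[t],[50,95]),cv2.minAreaRect((X[t][:,:2]*1000).astype(np.float32)))
a=cv2.imread('pics/scene9.png')[150:450,230:490];b=cv2.imread('pics/side9.png')[120:420,140:440]
cv2.imwrite('pics/c9.png',np.hstack([cv2.resize(a,(390,450)),cv2.resize(b,(400,450))]))
rel(.5,.1,.3)
E
```

```text
scene 161 [0.11029311 0.1132703 ] ((562.4605102539062, 112.8514633178711), (13.793130874633789, 54.31682586669922), 83.03643035888672)
side 105 [0.10953342 0.11181969] ((561.44091796875, 113.70991516113281), (14.855318069458008, 53.90974807739258), 81.09662628173828)
wrist 1438 [0.10984151 0.11110243] ((563.2735595703125, 113.44337463378906), (14.404047966003418, 53.27090072631836), 83.38577270507812)
d [-2.05 -5.9   0.19] yaw None now [0.514  0.0391 0.3019] -6.26 t 18.02 tilt 0.03 q7 -1.95
```

View pics/c9.png

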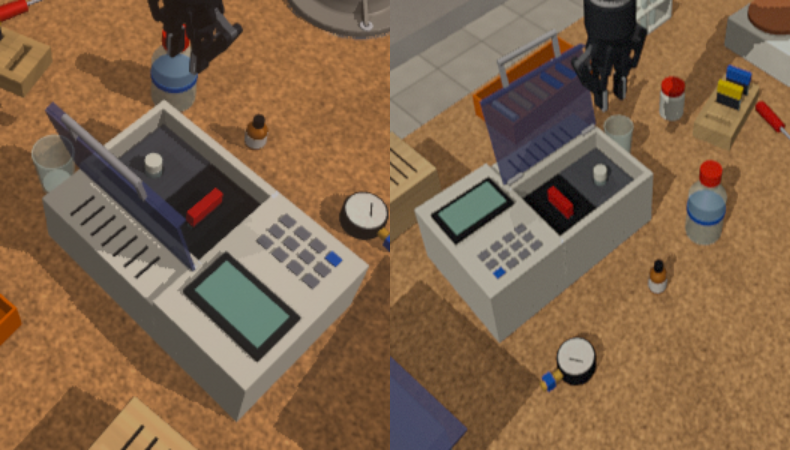

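The red cap sits in the slot at crop (205,207), with its top at z = 0.110 as required. The lid is up, nothing else has moved, and the arm is clear.

```bash
python3 -c "
from bench import workorder
print(workorder.hand_in())"
```

```text
the job is handed in; nothing more can be done
None
```

The job is handed in (no verdict came back): the lid is open on its stop, the red standard sits fully home in the slot (cap top at 0.110 m, as required), and nothing else on the bench was seen to move.

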